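# Count off the bag feet into the tray's trough

### The arm

A 6-joint arm with a two-finger parallel gripper is mounted at the origin on a cart in front of the work surface, level with it; the furniture and walls round the work are solid. World frame = base frame: x ahead of the robot, y to its left, z up, the work surface at z = 0. Lengths are in m, angles in rad, forces in N, time in s.
With the tool pointing down it reaches from about 0.25 to 0.725 m from the base axis. Payload 9.7 kg.
Tool frame: the origin (TCP) lies midway between the tips of the shut fingers; the grasp point (between the pads) lies 19 mm behind it; z points along the fingers, y is the direction in which the jaws open and shut (so a half turn about z gives the same grasp; the last joint's range is limited). The gripper opens to 85 mm and grips with 20 to 120 N. Pads are 22 mm wide; open, the fingers measure 114 mm over their backs; the gripper's body (76 mm by 85 mm) begins 54 mm behind the grasp point. The pads swing forward as they close: fully open they stand 13 mm farther back than shut.
Start: joints at [1.283, 0.087, 0.176, 1.66, 0, 1.571], TCP at [0.156, 0.527, 0.231] pointing down, gripper open.
Joint ranges: [-3.13, 3.13], [-0.85, 1.81], [-1.15, 1.24], [-2.2, 2.28], [-1.44, 1.52], [-3.14, 3.14]. Speed limits (rad/s): [2.22, 2.22, 2.57, 3.14, 3.14, 3.14].

### API

Orientations are given as a rotation vector (axis times angle).
In Python, from cell import env gives the robot as it stands.
- The arm moves only by the tool apply_moves, never from a script. Its argument "deltas" is a list of rows, each a list of 6 numbers: the shift along the tool's x, y, z in mm, then the turn, a rotation vector about the tool's x, y, z in degrees. A call has exactly 10 rows; each row shifts and turns the pose as measured when the row begins, along the tool's axes as they then stand; what a row does not reach is not made up. A row lasts 1/10 s, in which the tool goes at most 50 mm and 8.59 degrees, less where a joint would pass 70% of its speed; a pose out of reach is approached as far as the arm can. A call with a gripper value outside its range is refused whole. "jaw" is the closure, from -1 (fully open) to 1 (shut), so that 0 is half open, set as the call begins (left out, the last holds). The fingers move at their own pace and stop on an object; the grip force is fixed at half the most. Time passes only in rows, so rows that do not move let the fingers close, or fill a call up. It gives the time, the measured TCP pose, the force and the opening at its end, in the units of the state.
- env.get_obs(): the state, without advancing time (a new reading comes with each control period).
- env.grab_frame(name): name is "scene" or "top"; returns the picture (480x640x3 uint8, red, green, blue); there is no depth.
- env.camera_model(name): a dict with "fx", "fy", "cx", "cy" (pixels), "cam_to_world" (4x4, takes a point from camera to world coordinates). Camera axes: x right, y up, looking along -z (the intrinsics and any distortion apply to the point x, -y, -z); pixel columns grow to the right and rows downward; lengths in m; the calibration is good to about 2 mm. A picture is of the moment at which its call begins. camera_model takes no time and is no camera call.
- env.close_job(): hands the job in, once; it reports no verdict.
The state is a dict: "time_s": time; "joint_pos": joint angles; "dq": joint speeds; "joint_efforts": joint torques, N m; "ee_pos": TCP position; "eef_rot": TCP orientation; "force": force on the tool from outside, world axes, zero at the start; "torque": the same for the moment, N m; "grip_width": opening from 0.0 (shut) to 1.0 (fully open).
Only numpy, scipy, OpenCV 4.12 (cv2) and the standard library are available. Lean on these libraries where they do the work, as an engineer would, in place of code of your own. Each camera call takes 0.05 s, during which the arm holds its last target.

### The job

Kit the hardware for the holdall: sweep the four round domed bag feet across the counting tray's deck with the fingertips into the trough along its far side, and leave the two square roller buckles lying on the deck. Then push the trough's lid fully shut, so that the feet stay in when the tray is tipped. Only push: lift nothing, and leave the spool, the beeswax and the tin beside the tray where they stand.

Things in the scene. Friction and masses are not known exactly. Their poses are not given: they have to be found in the camera images.
- tray: Grey sheet-metal counting tray, 194 mm deep (x) by 250 mm wide (y), fixed. Origin on the table 87 mm in front of its far side; x points away from the robot to the trough, y along the trough, z up. Deck 36 mm above the table, x -104 to +38, y -122 to +122 mm. A 3 mm rim at the front (x = -107) and both ends stands 9 mm above it; a gap at the front right corner is a pouring spout, to x = -127.
- deck_edge (a point): Middle of the far edge of the deck, which has no rim there and drops straight into the trough: tray frame (38, 0, 36) mm. The trough runs the full width, from x = +38 to +84 mm; its floor is 7 mm above the table.
- hinge_mid (a point): Middle of the trough lid's hinge line, which runs along the tray's y on top of the far wall: tray frame (87, 0, 40.5) mm.
- trough_lid (a joint): Hinge of the trough lid, rad: 0 = shut, level over the trough; grows as the free edge swings up and away from the robot. 1.57 is upright; it starts open, leaning away from the robot (1.85 to 2.25); stop at 2.3. A stiff friction hinge: it stays at any angle where it is left, and about 1 N at the free edge turns it.
- lid_edge (a point): Middle of the free edge of the trough lid, at the tip of its thumb tab, 62 mm from the hinge line. The lid is an aluminium plate 244 mm long, 52 mm wide (62 mm at the tab, which is 50 mm long) and 2.5 mm thick; shut, its top is 42 mm above the table.
- foot_1: Round domed brass bag foot, flat underside, 24 mm in diameter, 13 mm high (upright side for the lowest 6.5 mm), about 18 g, lying loose on the deck, dome up. Origin at the centre of its underside. The four feet and two buckles lie one to a lane: lanes 40 mm apart along the tray's y, each with a clear way to the trough.
- foot_2: A second bag foot, the same.
- foot_3: A third bag foot, the same.
- foot_4: A fourth bag foot, the same.
- buckle_1: Square brass roller buckle, an open frame 30 x 29 mm, 6 to 8 mm high, 22 g, lying flat and loose on the deck. Origin at the centre of its underside.
- buckle_2: A second roller buckle, the same.
- spool: Bystander: spool of dark thread standing left of the tray, 42 mm in diameter, 70 mm high. Origin under its centre.
- wax: Bystander: yellowish block of beeswax, 37 x 53 x 20 mm, lying left of the tray. Origin under its centre.
- tin: Bystander: round wax tin, 68 mm in diameter, 34 mm high, right of the tray. Origin under its centre.

How it is judged:
On the way, in this order (a step that is already met when the one before it is completed fails the run):
1. all four bag feet lie in the trough, its lid still open (x of foot_1 in the frame of tray between 0.035 and 0.088 m and y of foot_1 in the frame of tray between -0.125 and 0.125 m and z of each of foot_1, foot_2, foot_3, foot_4 in the frame of tray below 0.03 m and x of foot_2 in the frame of tray between 0.035 and 0.088 m and y of foot_2 in the frame of tray between -0.125 and 0.125 m and x of foot_3 in the frame of tray between 0.035 and 0.088 m and y of foot_3 in the frame of tray between -0.125 and 0.125 m and x of foot_4 in the frame of tray between 0.035 and 0.088 m and y of foot_4 in the frame of tray between -0.125 and 0.125 m and value of joint trough_lid above 1 rad), for 0.2 s.
2. the trough lid is shut (value of joint trough_lid below 0.06 rad), for 0.2 s.
At the end, for the whole second after the job is handed in: All four feet lie in the trough, below the deck; both buckles lie on the deck (anywhere inside its rim); all are at rest; the trough lid is shut to within 0.06 rad (about 4 mm at its free edge) (x of foot_1 in the frame of tray between 0.035 and 0.088 m and y of foot_1 in the frame of tray between -0.125 and 0.125 m and z of each of foot_1, foot_2, foot_3, foot_4 in the frame of tray below 0.03 m and x of foot_2 in the frame of tray between 0.035 and 0.088 m and y of foot_2 in the frame of tray between -0.125 and 0.125 m and x of foot_3 in the frame of tray between 0.035 and 0.088 m and y of foot_3 in the frame of tray between -0.125 and 0.125 m and x of foot_4 in the frame of tray between 0.035 and 0.088 m and y of foot_4 in the frame of tray between -0.125 and 0.125 m and x of buckle_1 in the frame of tray between -0.106 and 0.038 m and y of buckle_1 in the frame of tray between -0.124 and 0.124 m and z of buckle_1 in the frame of tray between 0.033 and 0.046 m and x of buckle_2 in the frame of tray between -0.106 and 0.038 m and y of buckle_2 in the frame of tray between -0.124 and 0.124 m and z of buckle_2 in the frame of tray between 0.033 and 0.046 m and linear speed of each of foot_1, foot_2, foot_3, foot_4, buckle_1, buckle_2 below 0.02 m/s and value of joint trough_lid below 0.06 rad); the robot touches nothing.
It fails at once if a bag foot is lifted more than 15 mm above the deck (z of any of foot_1, foot_2, foot_3, foot_4 in the frame of tray above 0.051 m).
It fails at once if a buckle is lifted more than 18 mm above the deck (z of any of buckle_1, buckle_2 in the frame of tray above 0.054 m).
It fails at once if the spool, the beeswax or the tin is moved more than 15 mm (distance of any of spool, wax, tin from where it was at the start of the episode above 0.015 m).
It also fails if it takes over 58 s, if anything falls off the work surface, if the arm or the gripper's body presses on something with over 40 N, if the wrist force passes 120 N, or if a joint passes its speed limit or range.

## Working session

There is one attempt and no reset: what is moved stays moved. The work goes in short steps, Python scripts to look and compute and a tool call to move; the robot and the scene stay as the last step left them, time stands still between calls to the robot, and variables do not carry over. Pictures are saved under pics/ and viewed, and the job is handed in when it is done.

Besides the shell and the picture viewer there is one more tool, called after "Emit:" by a JSON object that holds its "fn" and its "kwargs", one argument or row to a line. apply_moves: Moves the arm, as the interface text tells. Its arguments: {"type":"object","properties":{"deltas":{"type":"array"},"jaw":{"type":"number"}},"required":["deltas"]}

```bash
mkdir -p pics; ls; python3 - <<'E'
from cell import env
import cv2,numpy as np
np.set_printoptions(precision=4,suppress=True)
for n in ("scene","top"):
    im=env.grab_frame(n); cv2.imwrite(f"pics/{n}0.png",im[:,:,::-1])
    m=env.camera_model(n); print(n,m)
o=env.get_obs()
for k,v in o.items(): print(k,v)
E
```

```text
pics
scene {'fx': 574.514416548057, 'fy': 574.514416548057, 'cx': 324.0728267439696, 'cy': 244.22590210048142, 'cam_to_world': array([[ 0.7846,  0.4693, -0.4051,  0.0384],
       [-0.6197,  0.6122, -0.4911, -0.349 ],
       [ 0.0175,  0.6364,  0.7712,  0.8967],
       [ 0.    ,  0.    ,  0.    ,  1.    ]])}
top {'fx': 583.1655439867083, 'fy': 583.1655439867083, 'cx': 330.8838633038731, 'cy': 246.01577282273703, 'cam_to_world': array([[-0.0025,  0.9945, -0.1043,  0.386 ],
       [-0.9998, -0.0003,  0.0218,  0.1969],
       [ 0.0216,  0.1043,  0.9943,  1.1472],
       [ 0.    ,  0.    ,  0.    ,  1.    ]])}
time_s 0.1
joint_pos [1.283  0.0874 0.1752 1.6598 0.     1.5708]
dq [ 0.002  -0.0007  0.0009 -0.0001 -0.0003  0.0001]
joint_efforts [ -0.0006 -52.156   46.5655   0.0161  -0.       0.    ]
ee_pos [0.156  0.5272 0.2307]
eef_rot [-0.4505 -3.1089  0.0018]
force [ 0.5736 -0.2349 -0.1218]
torque [-0.0919 -0.0125  0.0287]
grip_width 0.9988781090357841
```

View pics/scene0.png

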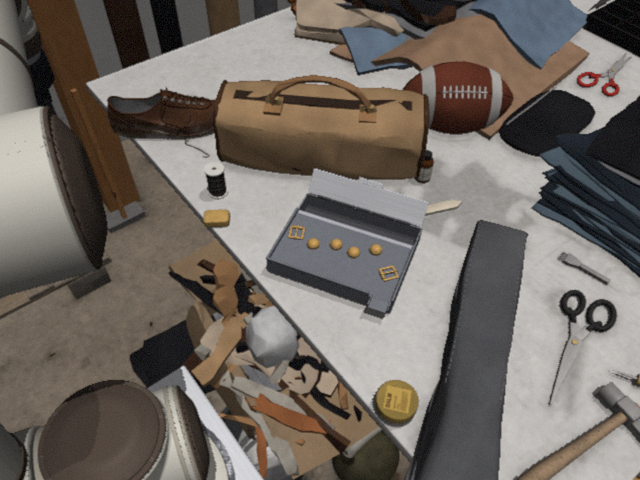

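View pics/top0.png

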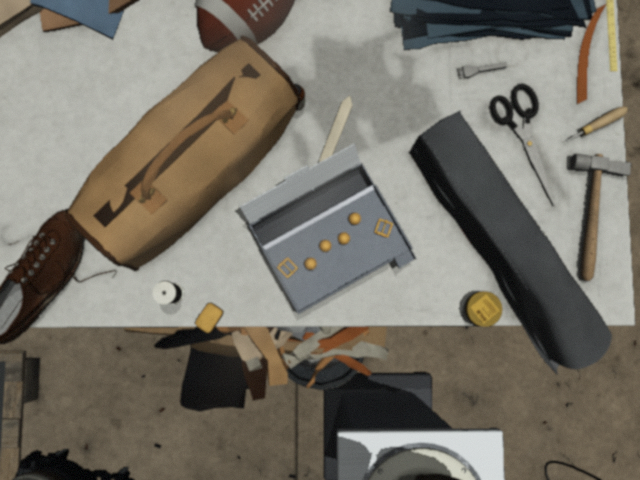

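```bash
python3 - <<'E'
import cv2
a=cv2.imread("pics/top0.png")[135:325,225:425]; cv2.imwrite("pics/top0z.png",cv2.resize(a,None,fx=3.15,fy=3.15,interpolation=cv2.INTER_CUBIC))
a=cv2.imread("pics/scene0.png")[160:330,255:435]; cv2.imwrite("pics/scene0z.png",cv2.resize(a,None,fx=3.5,fy=3.5,interpolation=cv2.INTER_CUBIC))
E
```

```text
(no output)
```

View pics/top0z.png

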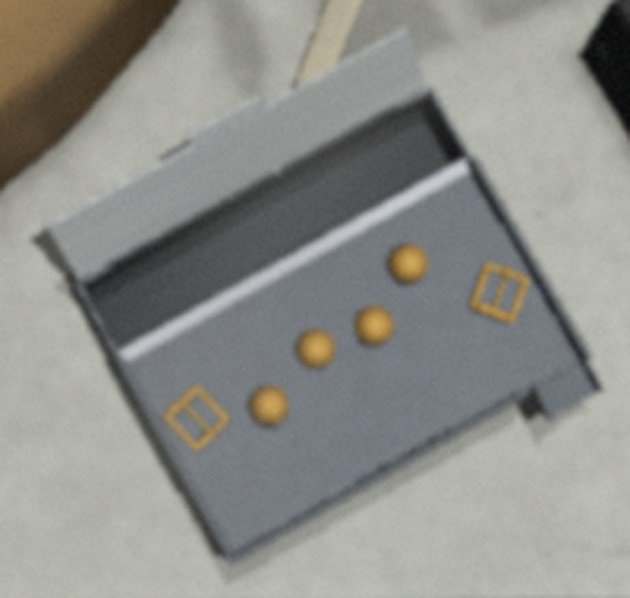

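View pics/scene0z.png

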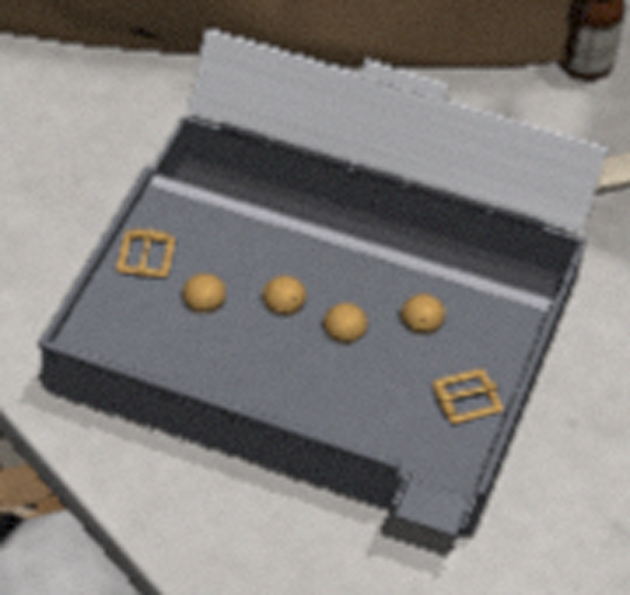

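```bash
cat > h.py <<'E'
import numpy as np, cv2
from cell import env
np.set_printoptions(precision=4,suppress=True)
def ray(n,uv):
    m=env.camera_model(n); T=np.array(m["cam_to_world"])
    d=np.array([(uv[0]-m["cx"])/m["fx"],-(uv[1]-m["cy"])/m["fy"],-1.0])
    return T[:3,3],T[:3,:3]@d
def onz(n,uv,z):
    o,d=ray(n,uv); return o+d*(z-o[2])/d[2]
def proj(n,p):
    m=env.camera_model(n); T=np.linalg.inv(np.array(m["cam_to_world"])); q=T[:3,:3]@p+T[:3,3]
    return np.array([m["cx"]+m["fx"]*q[0]/-q[2], m["cy"]+m["fy"]*(-q[1])/-q[2]])
def tri(a,b):
    A=[];B=[]
    for o,d in (a,b):
        d=d/np.linalg.norm(d);P=np.eye(3)-np.outer(d,d);A.append(P);B.append(P@o)
    return np.linalg.lstsq(np.vstack(A),np.hstack(B),rcond=None)[0]
def brass(im,box):
    hsv=cv2.cvtColor(im,cv2.COLOR_RGB2HSV); m=cv2.inRange(hsv,(8,90,70),(30,255,255))
    k=np.zeros_like(m); x0,y0,x1,y1=box; k[y0:y1,x0:x1]=m[y0:y1,x0:x1]
    k=cv2.morphologyEx(k,cv2.MORPH_CLOSE,np.ones((3,3)))
    cs,_=cv2.findContours(k,cv2.RETR_EXTERNAL,cv2.CHAIN_APPROX_NONE); out=[]
    for c in cs:
        if cv2.contourArea(c)<20: continue
        (u,v),r=cv2.minEnclosingCircle(c); M=cv2.moments(c)
        out.append((M['m10']/M['m00'],M['m01']/M['m00'],cv2.contourArea(c),r))
    return out
E
cat > m0.py <<'E'
from h import *
T=cv2.imread("pics/top0.png")[:,:,::-1]; S=cv2.imread("pics/scene0.png")[:,:,::-1]
zt=lambda u,v:(225+(u+.5)/3.15-.5,135+(v+.5)/3.15-.5)
zs=lambda u,v:(255+(u+.5)/3.5-.5,160+(v+.5)/3.5-.5)
P={}
for nm,n,uv,z in [("edgeL","top",zt(120,347),.036),("edgeR","top",zt(464,159),.036),("edgeL","scene",zs(155,177),.036),("edgeR","scene",zs(552,298),.036),
  ("frontL_rim","top",zt(222,557),.045),("frontL_rim","scene",zs(42,346),.045)]:
    p=onz(n,uv,z); print(nm,n,p); P[nm,n]=p
for n in("top","scene"):
    d=P["edgeL",n]-P["edgeR",n]; print(n,"len",np.linalg.norm(d),"yaw",np.degrees(np.arctan2(-d[0],d[1])),"mid",(P["edgeL",n]+P["edgeR",n])/2)
b={"top":brass(T,(260,195,400,290)),"scene":brass(S,(275,210,415,290))}
for n in b:
    b[n].sort()
    for q in b[n]: print(n,np.round(q,1),onz(n,q[:2],.042))
E
python3 m0.py
```

```text
edgeL top [0.5049 0.3028 0.036 ]
edgeR top [0.6213 0.0925 0.036 ]
edgeL scene [0.5056 0.301  0.036 ]
edgeR scene [0.6262 0.0934 0.036 ]
frontL_rim top [0.3781 0.2401 0.045 ]
frontL_rim scene [0.3786 0.2319 0.045 ]
top len 0.24039680747305656 yaw 28.96920513329109 mid [0.5631 0.1977 0.036 ]
scene len 0.24009154927808163 yaw 30.153618318439616 mid [0.5659 0.1972 0.036 ]
top [287.  267.2 203.5   9.1] [0.4616 0.2559 0.042 ]
top [310.1 263.3  88.5   5.8] [0.469  0.2123 0.042 ]
top [325.  245.3  86.    5.7] [0.5034 0.1839 0.042 ]
top [343.5 238.   88.    5.6] [0.5173 0.1485 0.042 ]
top [354.3 218.3  93.5   5.9] [0.5554 0.1275 0.042 ]
top [383.2 227.5 207.    9.6] [0.5375 0.0723 0.042 ]
scene [296.4 232.  156.5   8.9] [0.4636 0.253  0.042 ]
scene [312.8 243.3  84.    5.8] [0.4715 0.2105 0.042 ]
scene [335.7 243.9  86.    5.7] [0.5057 0.1824 0.042 ]
scene [353.3 251.7  85.5   5.8] [0.5202 0.1468 0.042 ]
scene [375.5 249.1  86.    5.7] [0.5582 0.1259 0.042 ]
scene [388.1 272.8 184.5  10.1] [0.5392 0.0691 0.042 ]
```

```bash
cat >> m0.py <<'E'
print("----")
y=np.radians(29.3); R=np.array([[np.cos(y),-np.sin(y),0],[np.sin(y),np.cos(y),0],[0,0,1]])
mid=np.array([.5645,.1975,0]); org=mid-R@[.038,0,0]; print("org",org)
tt=lambda p:1e3*(R.T@(np.array(p)-org))
for t,s in zip(b["top"],b["scene"]):
    print("foot/b",tt((onz("top",t[:2],.042)+onz("scene",s[:2],.042))/2), "tri",tt(tri(ray("top",t[:2]),ray("scene",s[:2]))))
for k,v in P.items(): print(k,tt(v))
for nm,a,c in [("lidL",zt(40,232),zs(205,32)),("lidR",zt(405,28),zs(603,148)),("hingeL",zt(85,288),zs(188,120)),("hingeR",zt(430,95),zs(580,238)),("tabL",zt(160,156),zs(368,62)),("tabR",zt(262,98),zs(447,88))]:
    p=tri(ray("top",a),ray("scene",c)); print(nm,p,tt(p), proj("top",p)-a)
# bag near edge, world coords assuming z heights
for u,v in [(150,268),(130,268),(300,100),(200,215),(250,160)]:
    print("bag",u,v,tt(onz("top",(u,v),0.0)),tt(onz("top",(u,v),0.06)))
for u,v in [(217,160),(300,177),(400,172),(425,160),(430,85),(218,100)]:
    print("bagS",u,v,tt(onz("scene",(u,v),0.0)),tt(onz("scene",(u,v),0.12)))
E
python3 m0.py | sed -n '/----/,$p'
```

```text
----
org [0.5314 0.1789 0.    ]
foot/b [-22.9978  99.5302  42.    ] tri [-22.2268  99.8715  40.1793]
foot/b [-37.3867  58.2281  42.    ] tri [-37.3186  58.2482  41.7669]
foot/b [-21.3121  16.8485  42.    ] tri [-21.3307  16.8332  41.9402]
foot/b [-26.2557 -21.0946  42.    ] tri [-26.382  -21.1365  42.13  ]
foot/b [ -3.3498 -57.9819  42.    ] tri [ -3.5107 -58.0273  42.1553]
foot/b [-46.8486 -97.7875  42.    ] tri [-45.9371 -97.8619  39.526 ]
('edgeL', 'top') [ 37.5806 121.0089  36.    ]
('edgeR', 'top') [  36.1927 -119.3839   36.    ]
('edgeL', 'scene') [ 37.2961 119.1143  36.    ]
('edgeR', 'scene') [  40.8729 -120.9506   36.    ]
('frontL_rim', 'top') [-103.6516  128.3848   45.    ]
('frontL_rim', 'scene') [-107.3251  120.9564   45.    ]
lidL [0.5707 0.3438 0.0817] [115.0283 124.5848  81.7021] [ 1.1047 -1.5932]
lidR [0.691  0.1307 0.0842] [ 115.6093 -120.2034   84.1637] [ 0.3531 -0.4659]
hingeL [0.5423 0.3221 0.0433] [ 79.6338 119.4646  43.2575] [ 0.8238 -1.2036]
hingeR [0.6613 0.1123 0.0446] [  80.7774 -121.6714   44.5986] [ 0.7561 -0.9912]
tabL [0.6222 0.269  0.0836] [123.3267  3
[... 184 characters left out ...]
130 268 [129.4724 369.9608   0.    ] [116.533  355.1504  60.    ]
bag 300 100 [264.8498 -85.8085   0.    ] [244.8301 -76.7819  60.    ]
bag 200 215 [155.3605 201.6471   0.    ] [141.0672 195.6396  60.    ]
bag 250 160 [204.9357  62.148    0.    ] [188.0496  63.4364  60.    ]
bagS 217 160 [136.6355 369.3021   0.    ] [ 26.2577 290.5631 120.    ]
bagS 300 177 [161.153  172.2591   0.    ] [ 47.4943 119.8878 120.    ]
bagS 400 172 [266.0929 -28.8812   0.    ] [138.3915 -54.3366 120.    ]
bagS 425 160 [327.6738 -69.9326   0.    ] [191.7318 -89.8946 120.    ]
bagS 430 85 [615.8995  -0.9459   0.    ] [441.3881 -30.1395 120.    ]
bagS 218 100 [334.8422 476.9566   0.    ] [197.941  383.8115 120.    ]
```

```bash
cat > plan.py <<'E'
from h import *
from scipy.spatial.transform import Rotation as Ro
yaw=29.3; y=np.radians(yaw); R=np.array([[np.cos(y),-np.sin(y),0],[np.sin(y),np.cos(y),0],[0,0,1]])
org=np.array([.5314,.1789,0])
def st(goal=None,sgn=1):
    o=env.get_obs(); M=Ro.from_rotvec(o["eef_rot"]).as_matrix(); p=1e3*(R.T@(np.array(o["ee_pos"])-org))
    print("t",round(o["time_s"],2),"tray xyz mm",p.round(1),"grip",round(o["grip_width"],3),"F",np.array(o["force"]).round(1),"q",np.array(o["joint_pos"]))
    Mt=R.T@M; print("tool axes in tray frame (cols x,y,z):\n",Mt.round(3))
    # target orientation: x along sgn*tray x, z down
    G=np.array([[sgn,0,0],[0,-sgn,0],[0,0,-1]],float)
    print("rotvec to go (tool, deg)",np.degrees(Ro.from_matrix(Mt.T@G).as_rotvec()).round(2))
    if goal is not None: print("delta tool mm",(Mt.T@(np.array(goal)-p)).round(1))
if __name__=="__main__":
    import sys
    a=[float(v) for v in sys.argv[1:]]
    st(a[:3] if len(a)>=3 else None, a[3] if len(a)>3 else 1)
E
python3 plan.py -70 58 110 1;python3 plan.py -70 58 110 -1
```

```text
t 0.1 tray xyz mm [-156.9  487.4  230.7] grip 0.999 F [ 0.6 -0.2 -0.1] q [1.283  0.0874 0.1752 1.6598 0.     1.5708]
tool axes in tray frame (cols x,y,z):
 [[-0.697  0.717 -0.001]
 [ 0.717  0.697 -0.001]
 [ 0.    -0.001 -1.   ]]
rotvec to go (tool, deg) [ -0.04   0.08 134.21]
delta tool mm [-368.4 -237.   120.9]
t 0.1 tray xyz mm [-156.9  487.4  230.7] grip 0.999 F [ 0.6 -0.2 -0.1] q [1.283  0.0874 0.1752 1.6598 0.     1.5708]
tool axes in tray frame (cols x,y,z):
 [[-0.697  0.717 -0.001]
 [ 0.717  0.697 -0.001]
 [ 0.    -0.001 -1.   ]]
rotvec to go (tool, deg) [ -0.06  -0.03 -45.79]
delta tool mm [-368.4 -237.   120.9]
```

Emit:
{"fn": "apply_moves", "kwargs": {
  "deltas": [
    [-34, -22, 5, 0, 0, -4.6],
    [-32, -24, 5, 0, 0, -4.6],
    [-30, -27, 5, 0, 0, -4.6],
    [-27, -29, 5, 0, 0, -4.6],
    [-25, -31, 5, 0, 0, -4.6],
    [-22, -33, 5, 0, 0, -4.6],
    [-20, -35, 5, 0, 0, -4.6],
    [-17, -36, 5, 0, 0, -4.6],
    [-14, -38, 5, 0, 0, -4.6],
    [-11, -38, 5, 0, 0, -4.6]
  ],
  "jaw": 0.9
}}

```text
time_s: 1.1
ee_pos: [0.4265, 0.2186, 0.1754]
eef_rot: [0.859, -3.017, 0.005]
force: [1.5, 0.9, 0.1]
grip_width: 0.053
```

```bash
python3 plan.py -68 57.5 60 -1
```

```text
t 1.1 tray xyz mm [-72.   85.9 175.4] grip 0.053 F [1.5 0.9 0.1] q [ 0.475  -0.0907 -0.1096  1.5567 -0.0024 -0.0799]
tool axes in tray frame (cols x,y,z):
 [[-0.999 -0.043 -0.005]
 [-0.043  0.999 -0.002]
 [ 0.005 -0.002 -1.   ]]
rotvec to go (tool, deg) [-0.12 -0.28  2.49]
delta tool mm [ -3.4 -28.3 115.4]
```

Emit:
{"fn": "apply_moves", "kwargs": {
  "deltas": [
    [-1, -7, 0, 0, 0, 0.6],
    [-1, -7, 10, 0, 0, 0.6],
    [-1, -7, 18, 0, 0, 0.6],
    [0, -7, 18, 0, 0, 0.6],
    [0, 0, 18, 0, 0, 0],
    [0, 0, 18, 0, 0, 0],
    [0, 0, 18, 0, 0, 0],
    [0, 0, 14, 0, 0, 0],
    [0, 0, 6, 0, 0, 0],
    [0, 0, 0, 0, 0, 0]
  ]
}}

```text
time_s: 2.1
ee_pos: [0.4414, 0.194, 0.0445]
eef_rot: [0.782, -3.033, 0.006]
force: [-0.6, -0.2, 0.3]
grip_width: 0.049
```

```bash
python3 plan.py -68 57.5 39 -1; python3 -c "
from h import *
for n in ('top','scene'): cv2.imwrite(f'pics/{n}1.png',env.grab_frame(n)[150:330,230:470,::-1].repeat(2,0).repeat(2,1))"
```

```text
t 2.1 tray xyz mm [-71.1  57.2  44.5] grip 0.049 F [-0.6 -0.2  0.3] q [ 0.4154 -0.0541 -0.3282  1.3068 -0.0023 -0.0893]
tool axes in tray frame (cols x,y,z):
 [[-1.     0.007 -0.01 ]
 [ 0.007  1.    -0.001]
 [ 0.01  -0.001 -1.   ]]
rotvec to go (tool, deg) [-0.08 -0.59 -0.38]
delta tool mm [-3.2  0.3  5.5]
```

View pics/scene1.png

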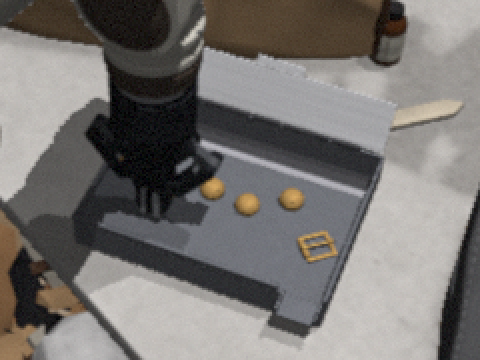

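View pics/top1.png

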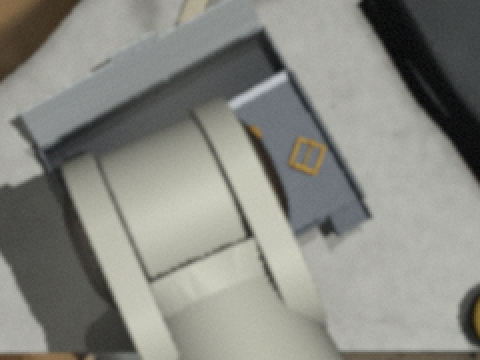

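Emit:
{"fn": "apply_moves", "kwargs": {
  "deltas": [
    [0, 0.5, 5, 0, -0.6, 0.2],
    [-3, 0.5, 0.5, 0, 0, -0.4],
    [-11, 0, 0, 0, 0, 0],
    [-11, 0, 0, 0, 0, 0],
    [-11, 0, 0, 0, 0, 0],
    [-11, 0, 0, 0, 0, 0],
    [-11, 0, 0, 0, 0, 0],
    [-11, 0, 0, 0, 0, 0],
    [-11, 0, 0, 0, 0, 0],
    [-11, 0, 0, 0, 0, 0]
  ]
}}

```text
time_s: 3.2
ee_pos: [0.5305, 0.2442, 0.0429]
eef_rot: [-0.787, 3.033, -0.0]
force: [0.4, 0.3, -0.0]
grip_width: 0.048
```

```bash
python3 plan.py 36 57.5 39 -1; python3 -c "
from h import *
for n in ('scene',): cv2.imwrite(f'pics/{n}2.png',env.grab_frame(n)[150:330,230:470,::-1].repeat(2,0).repeat(2,1))"
```

```text
t 3.2 tray xyz mm [31.2 57.4 42.9] grip 0.048 F [ 0.4  0.3 -0. ] q [ 0.4322  0.1689 -0.0978  1.2961 -0.0015 -0.0757]
tool axes in tray frame (cols x,y,z):
 [[-1.     0.004  0.008]
 [ 0.003  1.    -0.002]
 [-0.008 -0.002 -1.   ]]
rotvec to go (tool, deg) [-0.12  0.45 -0.2 ]
delta tool mm [-4.8  0.1  4. ]
```

View pics/scene2.png

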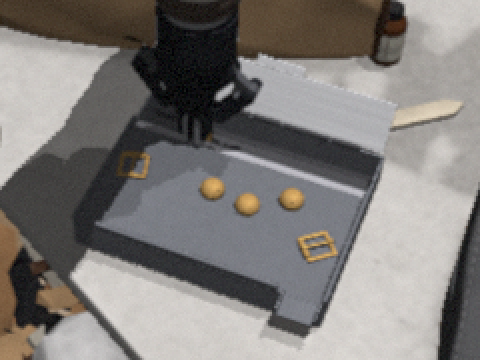

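Emit:
{"fn": "apply_moves", "kwargs": {
  "deltas": [
    [-4, 0, 2, 0, 0.4, 0],
    [-5, 0, 1, 0, 0, 0],
    [-5, 0, 0, 0, 0, 0],
    [0, 0, 0, 0, 0, 0],
    [5, 0, -8, 0, 0, 0],
    [10, -4, -15, 0, 0, 0],
    [14, -8, -5, 0, 0, 0],
    [16, -10, 0, 0, 0, 0],
    [16, -10, 0, 0, 0, 0],
    [14, -6, 0, 0, 0, 0]
  ]
}}

```text
time_s: 4.25
ee_pos: [0.4949, 0.1795, 0.074]
eef_rot: [-0.791, 3.036, -0.003]
force: [0.6, -0.7, -0.3]
grip_width: 0.05
```

```bash
python3 plan.py -52 16.8 39 -1; python3 -c "
from h import *
for n in ('top','scene'): cv2.imwrite(f'pics/{n}3.png',env.grab_frame(n)[150:330,230:470,::-1].repeat(2,0).repeat(2,1))"
```

```text
t 4.25 tray xyz mm [-31.5  18.4  74. ] grip 0.05 F [ 0.6 -0.7 -0.3] q [ 0.3492  0.0251 -0.1924  1.3497 -0.0023 -0.1604]
tool axes in tray frame (cols x,y,z):
 [[-1.     0.002  0.003]
 [ 0.002  1.    -0.003]
 [-0.003 -0.003 -1.   ]]
rotvec to go (tool, deg) [-0.17  0.18 -0.1 ]
delta tool mm [20.6 -1.5 34.9]
```

View pics/scene3.png

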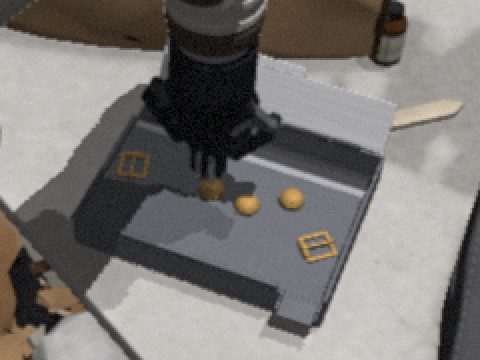

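View pics/top3.png

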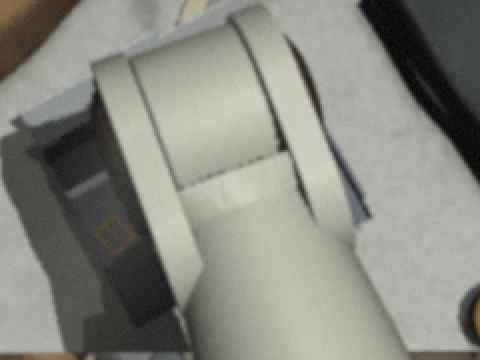

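Emit:
{"fn": "apply_moves", "kwargs": {
  "deltas": [
    [10, 0, 0, 0, 0, 0],
    [12, 0, 0, 0, 0, 0],
    [3, 0, 4, 0, 0, 0],
    [0, -1, 12, 0, 0, 0],
    [0, -0.5, 12, 0, 0, 0],
    [0, 0, 4, 0, 0, 0],
    [0, 0, 1, 0, 0, 0],
    [0, 0, 0, 0, 0, 0],
    [-5, 0, 0, 0, 0, 0],
    [-8, 0, 0, 0, 0, 0]
  ]
}}

```text
time_s: 5.35
ee_pos: [0.4837, 0.1722, 0.0389]
eef_rot: [-0.79, 3.036, -0.003]
force: [0.9, 0.4, 0.3]
grip_width: 0.048
```

```bash
python3 plan.py 45 16.8 39 -1
```

```text
t 5.35 tray xyz mm [-44.9  17.5  38.9] grip 0.048 F [0.9 0.4 0.3] q [ 0.3431  0.0088 -0.2775  1.2802 -0.002  -0.1663]
tool axes in tray frame (cols x,y,z):
 [[-1.     0.002  0.004]
 [ 0.002  1.    -0.003]
 [-0.004 -0.003 -1.   ]]
rotvec to go (tool, deg) [-0.16  0.23 -0.11]
delta tool mm [-89.9  -0.5   0.3]
```

Emit:
{"fn": "apply_moves", "kwargs": {
  "deltas": [
    [-10, -0.3, 0, 0, 0.2, 0],
    [-10, -0.3, 0.2, 0, 0, 0],
    [-10, 0, 0.2, 0, 0, 0],
    [-10, 0, 0.2, 0, 0, 0],
    [-10, 0, 0.2, 0, 0, 0],
    [-10, 0, 0.2, 0, 0, 0],
    [-10, 0, 0.2, 0, 0, 0],
    [-10, 0, 0, 0, 0, 0],
    [-8, 0, 0, 0, 0, 0],
    [-2, 0, 0, 0, 0, 0]
  ]
}}

```text
time_s: 6.35
ee_pos: [0.5718, 0.2208, 0.0379]
eef_rot: [-0.792, 3.038, -0.004]
force: [-0.8, 0.1, 0.7]
grip_width: 0.048
```

```bash
python3 plan.py 45 16.8 39 -1;  python3 -c "
from h import *
for n in ('scene',): cv2.imwrite(f'pics/{n}4.png',env.grab_frame(n)[150:330,230:470,::-1].repeat(2,0).repeat(2,1))"
```

```text
t 6.35 tray xyz mm [55.7 16.7 37.9] grip 0.048 F [-0.8  0.1  0.7] q [ 0.3697  0.2446 -0.0191  1.3049 -0.0027 -0.1403]
tool axes in tray frame (cols x,y,z):
 [[-1.     0.001  0.002]
 [ 0.001  1.    -0.003]
 [-0.002 -0.003 -1.   ]]
rotvec to go (tool, deg) [-0.17  0.1  -0.08]
delta tool mm [10.7  0.1 -1.1]
```

View pics/scene4.png

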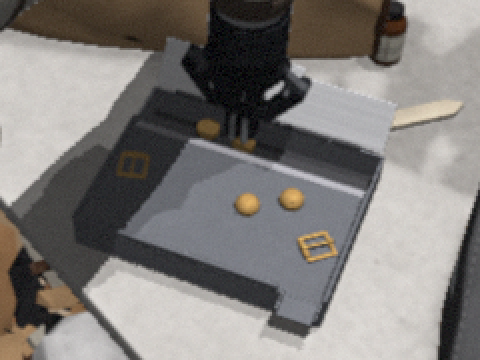

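Emit:
{"fn": "apply_moves", "kwargs": {
  "deltas": [
    [0, 0, -15, 0, 0, 0],
    [4, -4, -15, 0, 0.1, 0],
    [16, -6, 0, 0, 0, 0],
    [18, -6, 0, 0, 0, 0],
    [18, -6, 0, 0, 0, 0],
    [18, -6, 0, 0, 0, 0],
    [18, -5, 0, 0, 0, 0],
    [8, -3, 8, 0, 0, 0],
    [0, 0, 8, 0, 0, 0],
    [0, 0, 2, 0, 0, 0]
  ]
}}

```text
time_s: 7.4
ee_pos: [0.5001, 0.1352, 0.0656]
eef_rot: [-0.787, 3.028, -0.005]
force: [0.2, -0.5, 0.1]
grip_width: 0.05
```

```bash
python3 plan.py -58 -21.1 39 -1
```

```text
t 7.4 tray xyz mm [-48.6 -22.8  65.6] grip 0.05 F [ 0.2 -0.5  0.1] q [ 0.266  -0.0015 -0.2355  1.3236 -0.0035 -0.2429]
tool axes in tray frame (cols x,y,z):
 [[-1.     0.003  0.012]
 [ 0.003  1.    -0.007]
 [-0.012 -0.007 -1.   ]]
rotvec to go (tool, deg) [-0.38  0.69 -0.15]
delta tool mm [ 9.7  1.8 26.5]
```

Emit:
{"fn": "apply_moves", "kwargs": {
  "deltas": [
    [6, 1, 0, -0.3, 0.5, 0],
    [4, 1, 6, 0, 0, 0],
    [0, 0, 10, 0, 0, 0],
    [0, 0, 6, 0, 0, 0],
    [0, 0, 1.5, 0, 0, 0],
    [0, 0, 0, 0, 0, 0],
    [-8, 0, 0, 0, 0, 0],
    [-10, 0, 0, 0, 0, 0],
    [-10, 0, 0, 0, 0, 0],
    [-10, 0, 0, 0, 0, 0]
  ]
}}

```text
time_s: 8.4
ee_pos: [0.5261, 0.1528, 0.0409]
eef_rot: [-0.791, 3.037, -0.0]
force: [0.8, -0.4, -0.1]
grip_width: 0.045
```

```bash
python3 plan.py 48 -21.1 39 -1
```

```text
t 8.4 tray xyz mm [-17.4 -20.2  40.9] grip 0.045 F [ 0.8 -0.4 -0.1] q [ 0.2827  0.0899 -0.1891  1.2884 -0.0001 -0.227 ]
tool axes in tray frame (cols x,y,z):
 [[-1.     0.002  0.003]
 [ 0.002  1.    -0.001]
 [-0.003 -0.001 -1.   ]]
rotvec to go (tool, deg) [-0.05  0.19 -0.1 ]
delta tool mm [-65.4  -0.8   2.2]
```

Emit:
{"fn": "apply_moves", "kwargs": {
  "deltas": [
    [-10, -0.2, 1, 0, 0.1, 0],
    [-10, 0, 0.5, 0, 0, 0],
    [-10, 0, 0.2, 0, 0, 0],
    [-10, 0, 0.2, 0, 0, 0],
    [-10, 0, 0.2, 0, 0, 0],
    [-8, 0, 0, 0, 0, 0],
    [-2, 0, 0, 0, 0, 0],
    [0, 0, 0, 0, 0, 0],
    [0, 0, -15, 0, 0, 0],
    [0, 0, -18, 0, 0, 0]
  ]
}}

```text
time_s: 9.4
ee_pos: [0.5835, 0.1851, 0.0709]
eef_rot: [0.792, -3.036, 0.002]
force: [0.6, 0.3, 0.0]
grip_width: 0.05
```

```bash
python3 plan.py -36 -58 65 -1;  python3 -c "
from h import *
for n in ('scene',): cv2.imwrite(f'pics/{n}5.png',env.grab_frame(n)[150:330,230:470,::-1].repeat(2,0).repeat(2,1))"
```

```text
t 9.4 tray xyz mm [ 48.4 -20.1  70.9] grip 0.05 F [0.6 0.3 0. ] q [ 0.3077  0.2358  0.0346  1.3732 -0.001  -0.2027]
tool axes in tray frame (cols x,y,z):
 [[-1.     0.001 -0.004]
 [ 0.001  1.    -0.   ]
 [ 0.004 -0.    -1.   ]]
rotvec to go (tool, deg) [-0.02 -0.22 -0.06]
delta tool mm [ 84.4 -38.    6.2]
```

View pics/scene5.png

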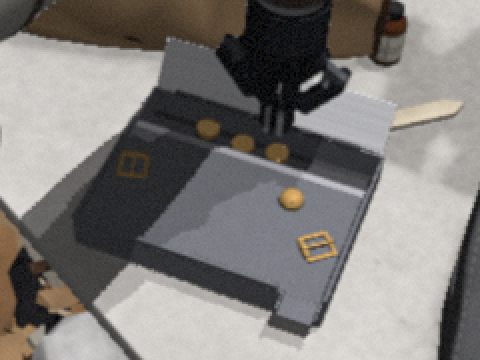

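Emit:
{"fn": "apply_moves", "kwargs": {
  "deltas": [
    [12, -6, 0, 0, -0.2, 0],
    [14, -7, 0, 0, 0, 0],
    [14, -7, 0, 0, 0, 0],
    [14, -7, 0, 0, 0, 0],
    [14, -7, 0, 0, 0, 0],
    [12, -4, 0, 0, 0, 0],
    [4, 0, 6, 0, 0, 0],
    [0, 0, 8, 0, 0, 0],
    [0, 0, 6, 0, 0, 0],
    [0, 0, 0, 0, 0, 0]
  ]
}}

```text
time_s: 10.45
ee_pos: [0.5293, 0.1094, 0.0598]
eef_rot: [-0.79, 3.026, 0.0]
force: [0.0, 0.5, -0.9]
grip_width: 0.05
```

```bash
python3 plan.py -36 -58 39 -1
```

```text
t 10.45 tray xyz mm [-35.8 -59.6  59.8] grip 0.05 F [ 0.   0.5 -0.9] q [ 0.2034  0.0526 -0.1918  1.3117  0.0009 -0.3072]
tool axes in tray frame (cols x,y,z):
 [[-1.     0.001  0.014]
 [ 0.001  1.    -0.004]
 [-0.014 -0.004 -1.   ]]
rotvec to go (tool, deg) [-0.2   0.82 -0.05]
delta tool mm [ 0.5  1.6 20.7]
```

Emit:
{"fn": "apply_moves", "kwargs": {
  "deltas": [
    [0, 1, 5, -0.2, 0.7, 0],
    [0, 0.5, 9, 0, 0, 0],
    [0, 0, 5, 0, 0, 0],
    [0, 0, 1, 0, 0, 0],
    [0, 0, 0, 0, 0, 0],
    [-8, 0, 0, 0, 0, 0],
    [-10, 0, 0.2, 0, 0, 0],
    [-10, 0, 0.2, 0, 0, 0],
    [-10, 0, 0.2, 0, 0, 0],
    [-10, 0, 0.2, 0, 0, 0]
  ]
}}

```text
time_s: 11.45
ee_pos: [0.5744, 0.1372, 0.0368]
eef_rot: [-0.794, 3.039, 0.001]
force: [0.4, 0.5, -0.7]
grip_width: 0.048
```

```bash
python3 plan.py 48 -58 39 -1
```

```text
t 11.45 tray xyz mm [ 17.1 -57.4  36.8] grip 0.048 F [ 0.4  0.5 -0.7] q [ 0.2341  0.194  -0.0808  1.295   0.0006 -0.2773]
tool axes in tray frame (cols x,y,z):
 [[-1.     0.     0.001]
 [ 0.     1.     0.   ]
 [-0.001  0.    -1.   ]]
rotvec to go (tool, deg) [ 0.02  0.06 -0.  ]
delta tool mm [-30.9  -0.6  -2.1]
```

Emit:
{"fn": "apply_moves", "kwargs": {
  "deltas": [
    [-9, 0, -1.5, 0, 0, 0],
    [-9, 0, -0.5, 0, 0, 0],
    [-9, 0, 0, 0, 0, 0],
    [-5, 0, 0, 0, 0, 0],
    [0, 0, 0, 0, 0, 0],
    [0, 0, -15, 0, 0, 0],
    [0, 4, -25, 0, 0, 0],
    [0, 6, -30, 0, 0, 0],
    [0, 8, -20, 0, 0, 0],
    [0, 4, -5, 0, 0, 0]
  ]
}}

```text
time_s: 12.45
ee_pos: [0.5933, 0.1735, 0.1396]
eef_rot: [0.793, -3.038, -0.001]
force: [0.0, 0.4, -0.5]
grip_width: 0.051
```

```bash
python3 plan.py 145 -15 130 -1;  python3 -c "
from h import *
for n in ('scene',): cv2.imwrite(f'pics/{n}6.png',env.grab_frame(n)[150:330,230:470,::-1].repeat(2,0).repeat(2,1))"
```

```text
t 12.45 tray xyz mm [ 51.3 -35.1 139.6] grip 0.051 F [ 0.   0.4 -0.5] q [ 0.2841  0.2371  0.1687  1.5037  0.0007 -0.2265]
tool axes in tray frame (cols x,y,z):
 [[-1.     0.001 -0.001]
 [ 0.001  1.     0.001]
 [ 0.001  0.001 -1.   ]]
rotvec to go (tool, deg) [ 0.06 -0.06 -0.04]
delta tool mm [-93.7  20.1   9.5]
```

View pics/scene6.png

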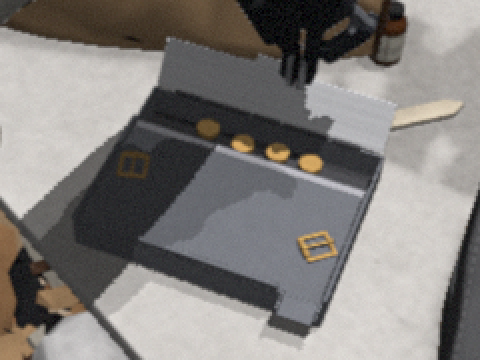

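Emit:
{"fn": "apply_moves", "kwargs": {
  "deltas": [
    [-8, 2, 0, 0, 0, 0],
    [-11, 2, 0, 0, 0, 0],
    [-11, 2, 0, 0, 0, 0],
    [-11, 2, 0, 0, 0, 0],
    [-11, 2, 0, 0, 0, 0],
    [-11, 2, 0, 0, 0, 0],
    [-11, 2, 0, 0, 0, 0],
    [-11, 2, 0, 0, 0, 0],
    [-6, 0, 0, 0, 0, 0],
    [0, 0, 0, 0, 0, 0]
  ]
}}

```text
time_s: 13.5
ee_pos: [0.6672, 0.2334, 0.1264]
eef_rot: [0.788, -3.025, 0.001]
force: [-0.1, -0.4, -0.7]
grip_width: 0.054
```

```bash
python3 plan.py 147 -15 72 -1;  python3 -c "
from h import *
for n in ('scene','top'): cv2.imwrite(f'pics/{n}7.png',env.grab_frame(n)[120:300,230:470,::-1].repeat(2,0).repeat(2,1))"
```

```text
t 13.5 tray xyz mm [145.1 -18.9 126.4] grip 0.054 F [-0.1 -0.4 -0.7] q [ 0.3363  0.4795  0.454   1.5606  0.0005 -0.1732]
tool axes in tray frame (cols x,y,z):
 [[-1.     0.002 -0.015]
 [ 0.002  1.     0.003]
 [ 0.015  0.003 -1.   ]]
rotvec to go (tool, deg) [ 0.18 -0.85 -0.11]
delta tool mm [-2.7  3.8 54.3]
```

View pics/scene7.png

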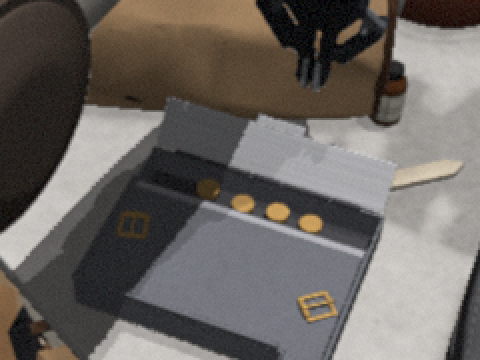

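View pics/top7.png

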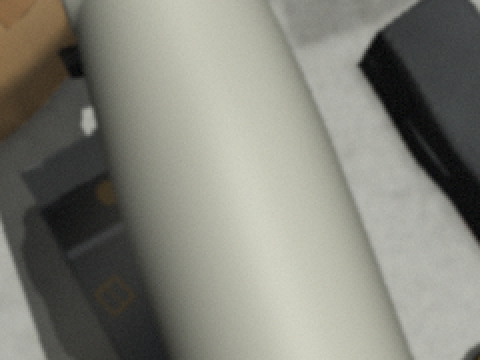

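Emit:
{"fn": "apply_moves", "kwargs": {
  "deltas": [
    [-2, 2, 4, 0, -0.8, 0],
    [-1, 1, 9, 0, 0, 0],
    [0, 0, 9, 0, 0, 0],
    [0, 0, 9, 0, 0, 0],
    [0, 0, 9, 0, 0, 0],
    [0, 0, 8, 0, 0, 0],
    [0, 0, 3, 0, 0, 0],
    [0, 0, 0, 0, 0, 0],
    [3, 0, 0, 0, 0, 0],
    [5, 0, 0, 0, 0, 0]
  ]
}}

```text
time_s: 14.6
ee_pos: [0.6594, 0.2325, 0.0709]
eef_rot: [0.79, -3.039, -0.005]
force: [-1.0, 0.2, 0.3]
grip_width: 0.052
```

```bash
python3 plan.py 110 -15 75 -1;  python3 -c "
from h import *
for n in ('scene',): cv2.imwrite(f'pics/{n}8.png',env.grab_frame(n)[120:300,230:470,::-1].repeat(2,0).repeat(2,1))"
```

```text
t 14.6 tray xyz mm [137.8 -15.9  70.9] grip 0.052 F [-1.   0.2  0.3] q [ 0.3377  0.4454  0.301   1.4274  0.003  -0.171 ]
tool axes in tray frame (cols x,y,z):
 [[-1.     0.003 -0.   ]
 [ 0.003  1.     0.003]
 [ 0.     0.003 -1.   ]]
rotvec to go (tool, deg) [ 0.18 -0.03 -0.15]
delta tool mm [27.8  0.8 -4.1]
```

View pics/scene8.png

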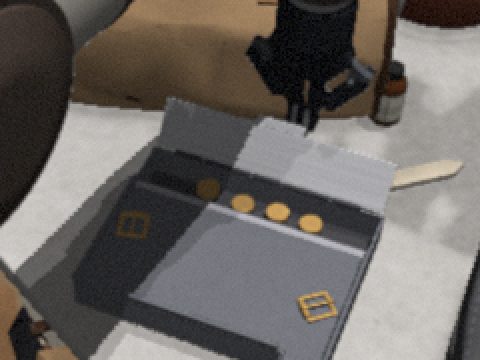

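Emit:
{"fn": "apply_moves", "kwargs": {
  "deltas": [
    [6, 0, 0, 0, 0, 0],
    [8, 0, 0, 0, 0, 0],
    [8, 0, 0, 0, 0, 0],
    [8, 0, 0, 0, 0, 0],
    [8, 0, 0, 0, 0, 0],
    [8, 0, 0, 0, 0, 0],
    [8, 0, 0, 0, 0, 0],
    [6, 0, 0, 0, 0, 0],
    [3, 0, 0, 0, 0, 0],
    [0, 0, 0, 0, 0, 0]
  ]
}}

```text
time_s: 15.65
ee_pos: [0.5988, 0.1985, 0.0731]
eef_rot: [-0.789, 3.039, 0.005]
force: [0.4, 0.2, -0.6]
grip_width: 0.053
```

```bash
python3 plan.py 56 -15 62 -1;  python3 -c "
from h import *
for n in ('scene',): cv2.imwrite(f'pics/{n}9.png',env.grab_frame(n)[120:300,230:470,::-1].repeat(2,0).repeat(2,1))"
```

```text
t 15.65 tray xyz mm [ 68.4 -15.9  73.1] grip 0.053 F [ 0.4  0.2 -0.6] q [ 0.3187  0.2737  0.0847  1.3796  0.0031 -0.1896]
tool axes in tray frame (cols x,y,z):
 [[-1.     0.003  0.003]
 [ 0.003  1.     0.003]
 [-0.003  0.003 -1.   ]]
rotvec to go (tool, deg) [ 0.15  0.16 -0.18]
delta tool mm [12.4  0.8 11.1]
```

View pics/scene9.png

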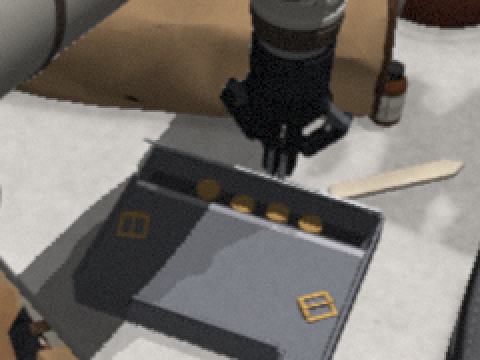

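Emit:
{"fn": "apply_moves", "kwargs": {
  "deltas": [
    [4, 0, 2, 0, 0, 0],
    [5, 0, 4, 0, 0, 0],
    [3, 0, 5, 0, 0, 0],
    [2, 0, 5, 0, 0, 0],
    [0, 0, 5, 0, 0, 0],
    [0, 0, 4, 0, 0, 0],
    [0, 0, 3, 0, 0, 0],
    [0, 0, 1, 0, 0, 0],
    [0, 0, 0, 0, 0, 0],
    [0, 0, 0, 0, 0, 0]
  ]
}}

```text
time_s: 16.7
ee_pos: [0.5861, 0.1914, 0.0421]
eef_rot: [-0.79, 3.039, 0.005]
force: [-0.8, 0.5, -0.4]
grip_width: 0.047
```

```bash
python3 plan.py 55 -15 42 -1;  python3 -c "
from h import *
for n in ('scene',): cv2.imwrite(f'pics/{n}10.png',env.grab_frame(n)[120:300,230:470,::-1].repeat(2,0).repeat(2,1))"
```

```text
t 16.7 tray xyz mm [ 53.8 -15.8  42.1] grip 0.047 F [-0.8  0.5 -0.4] q [ 0.3144  0.251  -0.0031  1.3144  0.0029 -0.194 ]
tool axes in tray frame (cols x,y,z):
 [[-1.     0.003  0.003]
 [ 0.003  1.     0.002]
 [-0.003  0.002 -1.   ]]
rotvec to go (tool, deg) [ 0.14  0.16 -0.17]
delta tool mm [-1.2  0.8  0.1]
```

View pics/scene10.png

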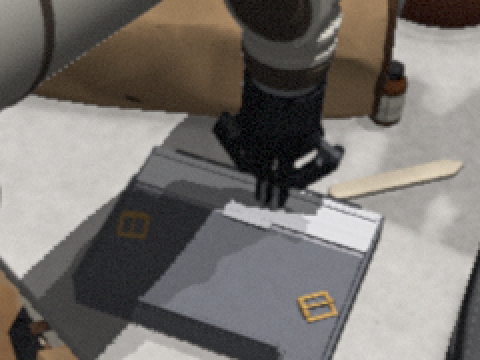

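Emit:
{"fn": "apply_moves", "kwargs": {
  "deltas": [
    [2, 0, 0, 0, 0, 0],
    [2, 0, 0, 0, 0, 0],
    [2, 0, 1, 0, 0, 0],
    [2, 0, 1, 0, 0, 0],
    [0, 0, 2, 0, 0, 0],
    [0, 0, 2, 0, 0, 0],
    [0, 0, 2, 0, 0, 0],
    [0, 0, 2, 0, 0, 0],
    [0, 0, 2, 0, 0, 0],
    [0, 0, 2, 0, 0, 0]
  ]
}}

```text
time_s: 17.75
ee_pos: [0.5814, 0.1887, 0.0418]
eef_rot: [-0.786, 3.023, 0.008]
force: [-6.1, -1.2, 15.2]
grip_width: 0.049
```

```bash
python3 plan.py
```

```text
t 17.75 tray xyz mm [ 48.4 -15.9  41.8] grip 0.049 F [-6.1 -1.2 15.2] q [ 0.3119  0.2234 -0.0369  1.2928  0.004  -0.197 ]
tool axes in tray frame (cols x,y,z):
 [[-1.     0.002  0.018]
 [ 0.002  1.     0.   ]
 [-0.018  0.    -1.   ]]
rotvec to go (tool, deg) [  1.64  -0.04 179.85]
```

Emit:
{"fn": "apply_moves", "kwargs": {
  "deltas": [
    [0, 0, -3, 0, 0, 0],
    [0, 0, -8, 0, 0, 0],
    [0, 0, -20, 0, 0, 0],
    [10, 0, -25, 0, 0, 0],
    [30, 0, -25, 0, 0, 0],
    [40, 0, -25, 0, 0, 0],
    [40, 0, -10, 0, 0, 0],
    [40, 0, 0, 0, 0, 0],
    [30, 0, 0, 0, 0, 0],
    [10, 0, 0, 0, 0, 0]
  ]
}}

```text
time_s: 18.75
ee_pos: [0.3977, 0.0867, 0.1595]
eef_rot: [-0.788, 3.026, 0.006]
force: [0.4, -0.4, 0.2]
grip_width: 0.049
```

```bash
python3 plan.py;  python3 -c "
from h import *
for n in ('scene','top'): cv2.imwrite(f'pics/{n}11.png',env.grab_frame(n)[140:320,230:440,::-1].repeat(3,0).repeat(3,1))"
```

```text
t 18.75 tray xyz mm [-161.7  -15.   159.5] grip 0.049 F [ 0.4 -0.4  0.2] q [ 0.2114 -0.2862 -0.306   1.5364  0.0047 -0.2984]
tool axes in tray frame (cols x,y,z):
 [[-1.     0.002  0.015]
 [ 0.002  1.     0.   ]
 [-0.015  0.    -1.   ]]
rotvec to go (tool, deg) [  1.37  -0.02 179.9 ]
```

View pics/scene11.png

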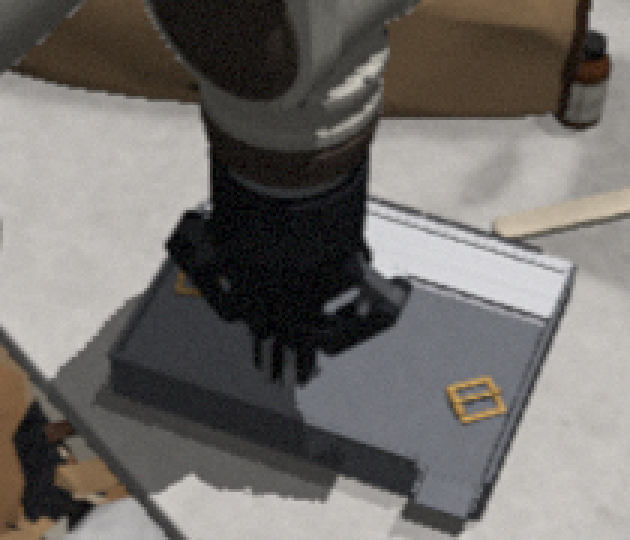

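View pics/top11.png

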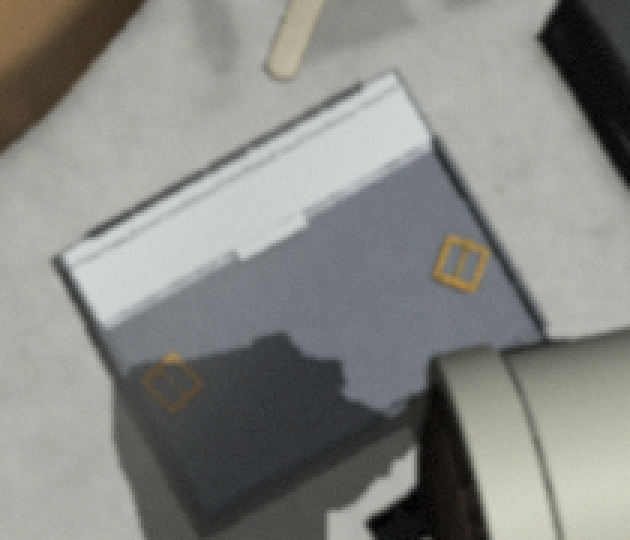

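```bash
python3 -c "
from h import *; from plan import R,org
z=lambda u,v:(230+u/3-.33,140+v/3-.33)
for nm,a,c in [('corner R',z(432,148),z(545,322)),('hinge corner R',z(397,72),z(572,268))]:
    p=tri(ray('top',a),ray('scene',c)); print(nm,1e3*(R.T@(p-org)),proj('top',p)-a)
for n in ('top','scene'):
    print(n,'shut edge corner would be at',(proj(n,org+R@[.035,-.122,.042])-[230,140])*3, 'at 0.1rad',(proj(n,org+R@[.0353,-.122,.0472])-[230,140])*3)
    print('hinge corner', (proj(n,org+R@[.087,-.122,.042])-[230,140])*3)
"
```

```text
corner R [  28.0253 -119.4425   42.3918] [ 0.7273 -0.9555]
hinge corner R [  82.0498 -123.5173   40.3117] [ 0.256  -0.3384]
top shut edge corner would be at [431.1811 133.0472] at 0.1rad [431.7167 130.9448]
hinge corner [391.1383  63.9153]
scene shut edge corner would be at [547.3068 315.3752] at 0.1rad [548.544  309.9011]
hinge corner [570.0477 259.655 ]
```

```bash
python3 -c "
from h import *
print(env.get_obs()['dq']); print(env.close_job())"
```

```text
[ 0.0121  0.0535  0.0335 -0.0273  0.0022  0.0101]
the job is handed in; nothing more can be done
None
```

I swept the four bag feet into the trough one at a time with the nearly shut fingertips. Then I pushed the lid over from behind and pressed it down. The job was handed in at about 19 s of the 58 s allowed.

**Feet and buckles:** Before I closed the lid, the scene picture showed all four feet lying in the trough. The last pictures show both buckles on the deck, apparently where they started. The arm stayed clear of the spool, the beeswax and the tin, but I didn't measure them again at the end.

**Lid:** It stopped solid under the fingertips, with 15 N upward at a tip height of about 42 mm, which is the shut height. The last pictures show it level over the trough.

**Checks that disagreed slightly:** Triangulating the lid from the two views put its free edge about 2 mm above the hinge side. The points were 5 to 7 mm off their nominal positions, so this check is weak. It is still within the 4 mm allowed, and I trusted the contact reading more. The arm was still settling slightly (under 0.06 rad/s) at hand-in, well clear of everything.

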